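# Set the upper jaw model up under the dental surveyor's arm

### The job

Swing the surveyor's arm well clear to the left of its tilted table, then lay the upper jaw model (the one with a solid palate, not the open horseshoe lower jaws) centred on that table: teeth up, base flat on the slope, its straight front edge against the two stops at the low edge, and set it down flat before you let go. Then swing the arm back so that its rod stands over the middle of the model, and let go. Leave the other models and the wax jar where they are, and let the table keep its tilt.

Things in the scene. Friction and masses are not known exactly. Their poses are not given: they have to be found in the camera images.
- surveyor: Grey and metal dental surveyor fixed on the right. Origin: underside of its base, right below the table centre; +x leads from table to column, +y to its left as the robot sees it. Base 215 x 120 x 18 mm, from x -60 to +155 mm. Column 22 mm thick at x = +120 mm; arm hub and cap top out 194 mm above the bench.
- surveyor_arm (a joint): Angle of the surveyor's arm on its column. 0: it points along surveyor -x, rod exactly over the table centre; positive: tip swung to surveyor +y (left), clockwise from above. Range -0.4 to 1.75 rad. Clear means above 1.05 rad. Stays where left; friction 0.15 N m (1 to 2 N at the handle). Arm 18 mm wide, 161 to 175 mm above the bench.
- column_hinge (a point): Point on the arm's vertical hinge axis (column), 168 mm above the bench.
- swing_handle (a point): Grip point, 208 mm above the bench, on the upright round steel handle on the arm's tip, 120 mm from the hinge axis. A plain 16 mm post, free from 178 to 230 mm above the bench, rigid with the arm. The room's shelf board hangs above and behind: front edge at x = 0.67 m, underside at z = 0.477 m; lean the tool back towards the robot (about 35 degrees) to keep the wrist out of it.
- rod_tip (a point): Lower tip of the thin (5 mm) vertical rod below the arm's tip, right under the handle, 128 mm above the bench: the rod passes above a model on the table.
- table_centre (a point): Centre of the top face of the aluminium survey table (76 x 58 x 8 mm), 70 mm above the bench. z: normal of the face; +x up the slope to the column; y across. Two stops, 11 mm high, 10 mm wide, at y = +-11 mm on the low edge, inner faces at x = -28.5 mm. Edges at x = +-38, y = +-29 mm: the model overhangs 2 mm each side and fingers pass beside the table.
- survey_table (a joint): Tilt of the survey table, 0 level, positive: the low edge (towards the robot) goes down. It is clamped (5 N m of friction): leave it as it is.
- table_stops (a point): Point midway between the table's two stops, on their inner faces' line: at x = -28.5 mm, y = 0, z = 5 mm of table_centre.
- model_upper: Cream plaster upper jaw with solid palate, 55 x 63 x 21 mm, 110 g, on the bench at the left. Origin: centre of the flat underside; z up to the teeth; front teeth at -x, with a straight base edge (y = +-16 mm) at x = -27 mm. Sides parallel, 60 to 62 mm apart, from x = +4 to +27 mm (grip there, across y); tapering forward of that. Laid on the table its axes match table_centre's.
- model_front (a point): Middle of the upper jaw model's straight front edge, 27 mm in front (-x) of its origin and 8 mm above its underside.
- model_lower_1: Bystander: lower jaw model, an open horseshoe, 42 x 62 x 16 mm. Origin: centre of the underside.
- model_lower_2: Bystander: lower jaw model, an open horseshoe, 42 x 60 x 15 mm. Origin: centre of the underside. Between the models and the surveyor stand the room's fixed articulator (x 0.49 to 0.70, y 0.08 to 0.27, up to z = 0.31 m) and a flat case (x 0.47 to 0.62, y -0.19 to 0.08, 50 mm high): carry the model in front of or over them.
- wax_jar: Bystander: wax jar with screw lid, 45 mm across, 42 mm high, right of the surveyor. Origin: centre of the underside.

How it is judged (in metres and radians):
On the way, in this order (a step that is already met when the one before it is completed fails the run):
1. the arm is swung clear of the table to the left (more than 1.05 rad) (value of joint surveyor_arm above 1.05 rad), for 0.1 s.
2. with the arm clear and the model still between the fingers, its base lies flat on the table (within 0.15 rad, within 6 mm of the face), front to the stops, within 12 mm of the centre (value of joint surveyor_arm above 1.05 rad and angle between the z axis of model_upper and the z axis of table_centre, either way round below 0.15 rad and x of model_front in the frame of table_centre below -0.01 m and x of model_upper in the frame of table_centre between -0.006 and 0.012 m and y of model_upper in the frame of table_centre between -0.012 and 0.012 m and z of model_upper in the frame of table_centre between -0.003 and 0.006 m and contact force between the fingers and model_upper above 0.5 N), for 0.1 s.
At the end, for the whole second after the job is handed in: Upper jaw model, teeth up, at rest on the table, base flat (0.08 rad, 4 mm), front at the stops (origin -6 to +8 mm along the slope from table centre), within 10 mm sideways and 0.2 rad of square; rod tip within 18 mm horizontally of the model's origin, arm still (angle between the z axis of model_upper and the z axis of table_centre, either way round below 0.08 rad and angle between the x axis of model_upper and the x axis of table_centre, either way round below 0.2 rad and x of model_front in the frame of table_centre below -0.01 m and x of model_upper in the frame of table_centre between -0.006 and 0.008 m and y of model_upper in the frame of table_centre between -0.01 and 0.01 m and z of model_upper in the frame of table_centre between -0.003 and 0.004 m and horizontal distance between rod_tip and model_upper below 0.018 m and linear speed of model_upper below 0.01 m/s and velocity of joint surveyor_arm between -0.03 and 0.03 rad/s and angle between model_upper's own z axis and vertical below 1.2 rad); the robot touches nothing.
It fails at once if a lower jaw model is moved more than 30 mm (distance of model_lower_1 from where it was at the start of the episode above 0.03 m).
It fails at once if a lower jaw model is moved more than 30 mm (distance of model_lower_2 from where it was at the start of the episode above 0.03 m).
It fails at once if the wax jar is moved more than 30 mm (distance of wax_jar from where it was at the start of the episode above 0.03 m).
It fails at once if the table's tilt is changed (its low edge moves more than 5 mm) (distance of table_stops from where it was at the start of the episode above 0.005 m).
It also fails if it takes over 70 s, if anything falls off the work surface, if the arm or the gripper's body presses on something with over 40 N, if the wrist force passes 120 N, or if a joint passes its speed limit or range.

### The arm

A 6-joint arm with a two-finger parallel gripper is mounted at the origin on a cart in front of the work surface, level with it; the furniture and walls round the work are solid. World frame = base frame: x ahead of the robot, y to its left, z up, the work surface at z = 0. Lengths are in mm, angles in rad, forces in N, time in s.
With the tool pointing down it reaches from about 325 to 900 mm from the base axis. Payload 3.5 kg.
Tool frame: the origin (TCP) lies on the centre line of the jaws, within the pads' length; the fingertips stand 14 mm ahead of it and the grasp point (between the pads) lies 5 mm behind it; z points along the fingers, y is the line along which they close (so a half turn about z gives the same grasp; the last joint's range is limited). The gripper opens to 85 mm and grips with 20 to 120 N. Pads are 22 mm wide; open, the fingers measure 114 mm over their backs; the gripper's body (76 mm by 85 mm) begins 54 mm behind the grasp point. The pads swing forward as they close: fully open they stand 13 mm farther back than shut.
Start: joints at [-1.334, 0.276, -0.026, 1.268, 0, 1.467], TCP at [208.299, -589.265, 245.313] pointing down, gripper open.
Joint ranges: [-3.12, 3.12], [-0.85, 1.88], [-1.08, 1.24], [-1.95, 2.15], [-1.57, 1.53], [-3.14, 3.14]. Speed limits (rad/s): [2.57, 2.57, 3.14, 3.14, 3.14, 3.14].

### API

Orientations are given as a rotation vector (axis times angle).
In Python, from station import r, cams gives the robot as it stands (r), with the cameras (cams).
- The arm moves only by the shell command python3 jog.py 'ROWS' [OPENING] [FORCE]. ROWS is a JSON list of rows, 1 to 20 of them, each of 6 numbers: dx, dy, dz in mm, then a rotation vector rx, ry, rz in rad; each row is the pose to reach, as a shift and turn from the pose commanded when the command began, along the tool's axes at that moment; what a row does not reach only later rows make up. A row lasts 1/12 s, in which the tool goes at most 41.7 mm and 0.125 rad, less where a joint would pass 70% of its speed; a pose out of reach is approached as far as the arm can. OPENING is the finger opening in mm, set as the command begins (- or left out keeps the last). The fingers move at their own pace and stop on an object; FORCE is the grip in N (left out, the last holds). Time passes only in rows, so rows that do not move let the fingers close. It prints the time, the measured TCP pose, the force, the opening and the grip force at its end.
- r.read_state(): the state, without advancing time (a new reading comes with each control period).
- cams.camera(name): name is "side" or "top" or "wrist"; returns the picture (384x512x3 uint8, red, green, blue); there is no depth.
- cams.camera_params(name): a dict with "camera_matrix" (3x3 intrinsics, pixels), "cam_to_world" (4x4, takes a point from camera to world coordinates); the wrist camera has in their place "T_tool_cam" (4x4, takes a point from camera to tool coordinates, whose origin is the TCP and whose axes are the flange's). Camera axes: x right, y down, z forward; pixel columns grow to the right and rows downward; lengths in mm; the calibration is good to about 2 mm. A picture is of the moment at which its call begins: read the wrist's pose just before it. camera_params takes no time and is no camera call.
- r.close_job(): hands the job in; it is judged then, once.
The state is a dict: "time_s": time; "joints": joint angles; "qvel": joint speeds; "effort": joint torques, N m; "tcp_pos": TCP position; "eef_rot": TCP orientation; "contact_force": force on the tool from outside, world axes, zero at the start; "wrist_torque": the same for the moment, N m; "grip_width": finger opening in mm; "finger_force": force on a finger pad.
Only numpy, scipy, OpenCV 4.12 (cv2) and the standard library are available. Lean on these libraries where they do the work, as an engineer would, in place of code of your own. Each camera call takes 0.05 s, during which the arm holds its last target. There are 200 camera calls.

## Working session

There is one attempt and no reset: what is moved stays moved. The work goes in short steps, Python scripts to look and compute and a shell command to move; the robot and the scene stay as the last step left them, time stands still between calls to the robot, and variables do not carry over. Pictures are saved under pics/ and viewed, at most 10 in all, crops included, and the job is handed in when it is done.

```bash
ls; mkdir -p pics; python3 - <<'E'
from station import r, cams
import cv2,numpy as np
s=r.read_state();print({k:np.round(v,3).tolist() for k,v in s.items()})
for n in("top","side","wrist"):
    p=cams.camera_params(n);print(n,{k:np.round(v,3).tolist() for k,v in p.items()})
a=cams.camera("top");b=cams.camera("side")
np.save("pics/top0.npy",a);np.save("pics/side0.npy",b)
im=np.vstack([a,b])[:,:,::-1]
cv2.imwrite("pics/a.png",cv2.resize(a[:,:,::-1],(800,600),interpolation=3));cv2.imwrite("pics/b.png",cv2.resize(b[:,:,::-1],(800,600),interpolation=3))
E
```

```text
jog.py
pics
station.py
{'time_s': 0.0, 'joints': [-1.334, 0.277, -0.028, 1.268, 0.0, 1.467], 'qvel': [-0.0, 0.0, 0.001, 0.002, 0.001, 0.0], 'effort': [-0.001, -44.55, 29.521, 0.016, -0.0, 0.0], 'tcp_pos': [208.119, -588.551, 244.137], 'eef_rot': [-3.094, -0.531, 0.0], 'contact_force': [-0.598, -0.019, 0.601], 'wrist_torque': [-0.006, 0.006, -0.023], 'finger_force': 0.0, 'grip_width': 85.138}
top {'camera_matrix': [[436.865, 0.0, 249.312], [0.0, 436.865, 195.549], [0.0, 0.0, 1.0]], 'cam_to_world': [[-0.12, -0.94, 0.319, 3.115], [-0.993, 0.115, -0.035, 14.212], [-0.004, -0.32, -0.947, 1797.598], [0.0, 0.0, 0.0, 1.0]]}
side {'camera_matrix': [[389.452, 0.0, 252.132], [0.0, 389.452, 189.978], [0.0, 0.0, 1.0]], 'cam_to_world': [[-0.986, 0.108, -0.124, 711.598], [0.164, 0.588, -0.792, 970.696], [-0.013, -0.801, -0.598, 909.015], [0.0, 0.0, 0.0, 1.0]]}
wrist {'camera_matrix': [[297.789, 0.0, 256.116], [0.0, 297.789, 193.4], [0.0, 0.0, 1.0]], 'T_tool_cam': [[-0.0, -0.951, -0.308, 79.384], [1.0, -0.001, 0.001, 0.589], [-0.001, -0.308, 0.951, -128.944], [0.0, 0.0, 0.0, 1.0]]}
```

View pics/a.png

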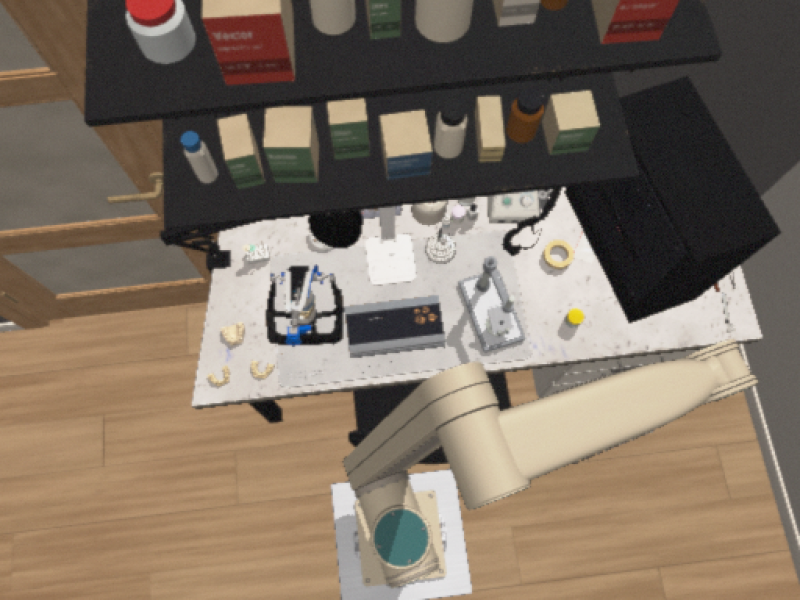

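View pics/b.png

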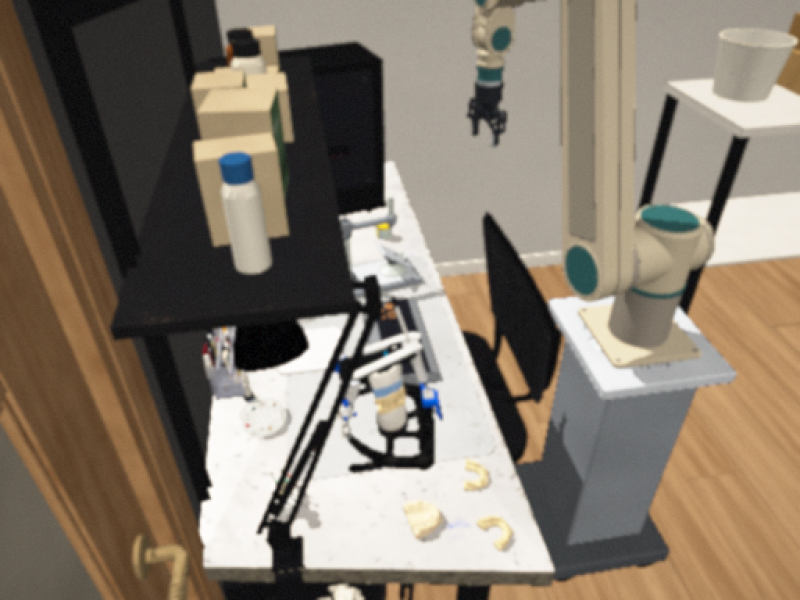

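The top view shows the surveyor at about (490,310) of 800x600. The upper model is at (232,333), the lower jaws at (218,377) and (262,368), and the jar at (575,317). I'll enlarge crops next.

```bash
cat > h.py <<'E'
from station import r, cams
import numpy as np,cv2
from scipy.spatial.transform import Rotation as R
def cam(n,st=None):
    p=cams.camera_params(n);K=np.array(p["camera_matrix"])
    if n!="wrist": return K,np.array(p["cam_to_world"])
    st=st or r.read_state();T=np.eye(4);T[:3,:3]=R.from_rotvec(st["eef_rot"]).as_matrix();T[:3,3]=st["tcp_pos"]
    return K,T@np.array(p["T_tool_cam"])
def ray(KT,uv):
    K,T=KT;d=T[:3,:3]@np.linalg.solve(K,[uv[0],uv[1],1.]);return T[:3,3],d/np.linalg.norm(d)
def plane(KT,uv,z):
    o,d=ray(KT,uv);return o+d*(z-o[2])/d[2]
def tri(*obs):
    A=np.zeros((3,3));b=np.zeros(3);rs=[ray(k,u) for k,u in obs]
    for o,d in rs: M=np.eye(3)-np.outer(d,d);A+=M;b+=M@o
    x=np.linalg.solve(A,b);return x,[np.linalg.norm(np.cross(x-o,d)) for o,d in rs]
def proj(KT,X):
    K,T=KT;p=K@(T[:3,:3].T@(np.asarray(X)-T[:3,3]));return p[:2]/p[2]
def snap(name):
    st=r.read_state();im=cams.camera("wrist");np.savez("pics/"+name,im=im,K=cam("wrist",st)[0],T=cam("wrist",st)[1])
    cv2.imwrite(f"pics/{name}.png",cv2.resize(im[:,:,::-1],(800,600),interpolation=cv2.INTER_CUBIC))
def load(name):
    d=np.load(f"pics/{name}.npz");return d["K"],d["T"]
E
python3 - <<'E'
from h import *
a=np.load("pics/top0.npy");b=np.load("pics/side0.npy")
def c(im,u,v):return cv2.resize(im[v:v+50,u:u+66,::-1],(396,300),interpolation=3)
o=np.vstack([np.hstack([c(a,285,160),c(a,126,195)]),np.hstack([c(b,215,120),c(b,255,290)])])
cv2.imwrite("pics/c.png",o)
k=cam("top")
for n,u,z in(("surv",(490,310),70),("up",(232,333),10),("l1",(218,377),8),("l2",(262,368),8),("jar",(575,317),40)):print(n,plane(k,np.array(u)*.64,z).round())
E
```

```text
surv [ 539. -313.   70.]
up [578. 385.  10.]
l1 [460. 428.   8.]
l2 [471. 310.   8.]
jar [ 501. -544.   40.]
```

View pics/c.png

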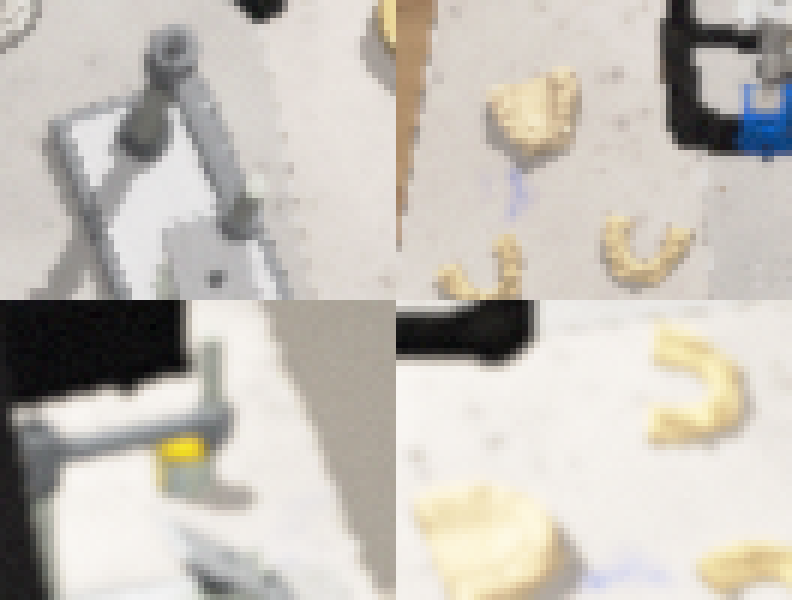

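```bash
cat >> h.py <<'E'
def pose(): 
    st=r.read_state();return np.array(st["tcp_pos"]),R.from_rotvec(st["eef_rot"])
def tool(yaw,lean):  # x fwd at yaw, z down, leaned so that z points forward by lean
    x=np.array([np.cos(yaw),np.sin(yaw),0]);u=np.array([0,0,1.])
    z=-u*np.cos(lean)+x*np.sin(lean);xx=x*np.cos(lean)+u*np.sin(lean)
    return R.from_matrix(np.c_[xx,np.cross(z,xx),z])
def delta(P,Rt,start=None):
    p,q=start or pose();d=q.inv().apply(np.asarray(P)-p);v=(q.inv()*Rt).as_rotvec()
    print("delta",d.round(1).tolist(),v.round(3).tolist(),"dist",np.linalg.norm(d).round(),"rows>=",int(np.ceil(max(np.linalg.norm(d)/41.7,np.linalg.norm(v)/.125))))
E
python3 - <<'E'
from h import *
t=cam("top");s=cam("side")
hub=plane(t,(313.7,167.5),194);tc=plane(t,(320.5,206.3),70);print(hub,tc,np.arctan2(*(hub-tc)[1::-1]))
print(tri((t,(327,191.3)),(s,(250,177))),tri((t,(313.7,167.5)),(s,(221.7,191.7))))
delta([480,-330,300],tool(0.1,.61))
E
```

```text
[ 627.89589112 -311.83503531  194.        ] [ 501.79768184 -336.04979286   70.        ] 0.1897213909630053
(array([ 548.17130666, -372.56174611,   -8.89119894]), [np.float64(42.11208587649669), np.float64(42.112085876496316)]) (array([ 675.08133908, -340.64538223,  -42.93234123]), [np.float64(44.98008156105127), np.float64(44.98008156105127)])
delta [342.5, -153.3, -55.4] [-0.075, 0.607, 0.232] dist 379.0 rows>= 10
```

```bash
python3 jog.py '[[342,-153,-55,-0.075,0.607,0.232],[342,-153,-55,-0.075,0.607,0.232],[342,-153,-55,-0.075,0.607,0.232],[342,-153,-55,-0.075,0.607,0.232],[342,-153,-55,-0.075,0.607,0.232],[342,-153,-55,-0.075,0.607,0.232],[342,-153,-55,-0.075,0.607,0.232],[342,-153,-55,-0.075,0.607,0.232],[342,-153,-55,-0.075,0.607,0.232],[342,-153,-55,-0.075,0.607,0.232],[342,-153,-55,-0.075,0.607,0.232],[342,-153,-55,-0.075,0.607,0.232],[342,-153,-55,-0.075,0.607,0.232]]'; python3 - <<'E'
from h import *
t=cam("top");s=cam("side")
print(tri((t,(327,191.3)),(s,(250,127))),tri((t,(313.7,167.5)),(s,(221.7,141.7))))
snap("w1")
E
```

```text
time_s: 1.18
tcp_pos: [479.0, -331.6, 299.6]
eef_rot: [-2.966, -0.147, -0.933]
contact_force: [-0.2, 0.3, 0.1]
grip_width: 85.0
finger_force: 0.0
(array([ 512.98036519, -340.0067125 ,  218.82965184]), [np.float64(2.1149805348484794), np.float64(2.114980534848566)]) (array([ 627.4888743 , -312.34034326,  183.90481336]), [np.float64(4.226138897554206), np.float64(4.226138897554177)])
```

View pics/w1.png

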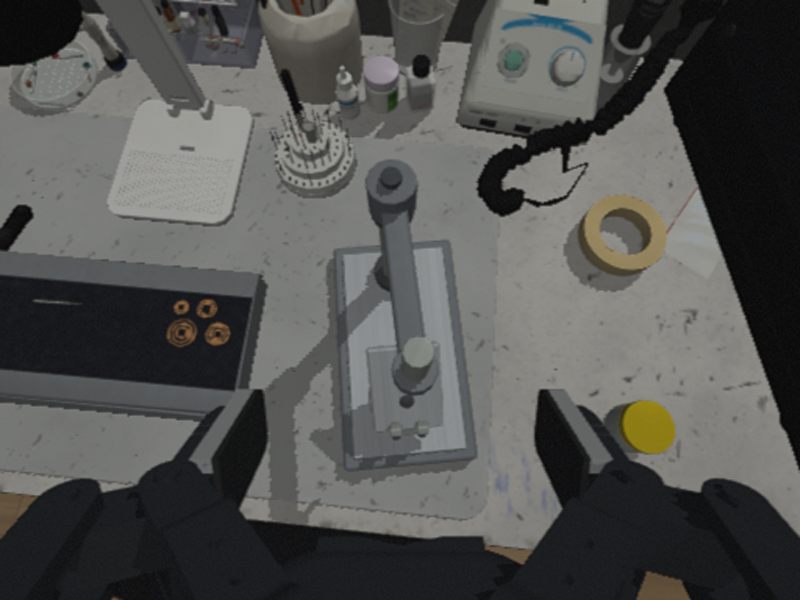

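The wrist view at 800x600 shows the handle top at (419,352), the hub cap at (391,176) and the base corners at (335,250), (449,241), (475,457) and (345,470). The table corners are at (368,349), (440,343), (443,430) and (372,437), with the stops at (396,430) and (422,428).

```bash
python3 - <<'E'
from h import *
t=cam("top");s=cam("side");w=load("w1")
f=lambda u:np.array(u)*.64
h=tri((w,f((419,352))),(t,(327,191.3)),(s,(250,127)));print("handle",h)
print(tri((w,f((419,352))),(s,(250,127)))[0])
hub=tri((w,f((391,176))),(t,(313.7,167.5)),(s,(221.7,141.7)));print("hub",hub)
print("handle@230",plane(w,f((419,352)),230),"hub@194",plane(w,f((391,176)),194))
c=[plane(w,f(u),18) for u in((335,250),(449,241),(475,457),(345,470))];c=np.array(c);print(c.round())
print([np.linalg.norm(c[i]-c[(i+1)%4]).round(1) for i in range(4)])
for a,b in((3,0),(2,1)):d=c[b]-c[a];print("yaw",np.arctan2(d[1],d[0]))
for a,b in((0,1),(3,2)):d=c[b]-c[a];print("yaw",np.arctan2(d[0],-d[1]))
y=np.arctan2((c[0]-c[3]+c[1]-c[2])[1],(c[0]-c[3]+c[1]-c[2])[0]);m=c.mean(0)-47.5*np.array([np.cos(y),np.sin(y),0]);print("origin",m,y)
H=plane(w,f((391,176)),194);print("origin by hub",H-120*np.array([np.cos(y),np.sin(y),0]))
E
```

```text
handle (array([ 513.9444567 , -338.95688056,  219.6808095 ]), [np.float64(2.100334685792838), np.float64(1.8114423016673806), np.float64(2.9284262121594304)])
[ 513.67167095 -337.69781508  219.68088171]
hub (array([ 629.26872701, -311.06018572,  187.03646082]), [np.float64(5.036244005712474), np.float64(2.410537795950332), np.float64(6.739463536515222)])
handle@230 [ 513.95111883 -338.03268261  230.        ] hub@194 [ 630.85097258 -311.70955803  194.        ]
[[ 651. -250.   18.]
 [ 672. -364.   18.]
 [ 467. -400.   18.]
 [ 445. -288.   18.]]
[np.float64(115.5), np.float64(208.3), np.float64(114.9), np.float64(209.2)]
yaw 0.18099259771992932
yaw 0.17800519200342454
yaw 0.18485117586357724
yaw 0.1924262009569388
origin [ 511.7484776  -333.92290533   18.        ] 0.17950199529263008
origin by hub [ 512.77904518 -333.13430912  194.        ]
```

```bash
python3 - <<'E'
from h import *
Rt=tool(.1,.61);z=Rt.as_matrix()[:,2];G=np.array([514,-338,210.]);T=G+5*z
delta(T-80*z,Rt);delta(T,Rt)
E
```

```text
delta [-23.2, 9.5, 18.2] [0.002, 0.001, -0.001] dist 31.0 rows>= 1
delta [-23.1, 9.3, 98.2] [0.002, 0.001, -0.001] dist 101.0 rows>= 3
```

```bash
python3 jog.py '[[-23,9.4,18,0,0,0],[-23,9.4,18,0,0,0],[-23,9.4,45,0,0,0],[-23,9.4,72,0,0,0],[-23,9.4,98,0,0,0],[-23,9.4,98,0,0,0],[-23,9.4,98,0,0,0]]'; python3 jog.py '[[0,0,0,0,0,0],[0,0,0,0,0,0],[0,0,0,0,0,0],[0,0,0,0,0,0],[0,0,0,0,0,0],[0,0,0,0,0,0],[0,0,0,0,0,0],[0,0,0,0,0,0]]' 0 30
python3 - <<'E'
from h import *
H=np.array([630.6,-311.7]);p,q=pose();z=q.as_matrix()[:,2];g=p-5*z;print(g)
c=(g[:2]-H);print(np.linalg.norm(c))
for k,a in enumerate(np.linspace(0,1.35,10)[1:]):
    w=np.r_[R.from_euler('z',-a).as_matrix()[:2,:2]@c+H-g[:2],0];print(round(a,2),q.inv().apply(w).round(1).tolist(),(w+g).round())
E
```

```text
time_s: 1.82
tcp_pos: [516.8, -336.4, 205.1]
eef_rot: [-2.964, -0.146, -0.93]
contact_force: [0.8, -0.2, 0.8]
grip_width: 85.5
finger_force: 0.0
time_s: 2.48
tcp_pos: [517.8, -337.1, 207.6]
eef_rot: [-2.967, -0.149, -0.935]
contact_force: [-5.0, 0.5, 5.4]
grip_width: 14.9
finger_force: 29.2
[ 514.9654309  -337.38861827  211.7187118 ]
118.4536140397114
0.15 [-0.6, -17.7, -0.5] [ 512. -320.  212.]
0.3 [0.9, -35.4, 0.6] [ 513. -302.  212.]
0.45 [4.6, -52.6, 3.1] [ 515. -285.  212.]
0.6 [10.4, -68.9, 7.1] [ 521. -268.  212.]
0.75 [18.1, -84.0, 12.4] [ 528. -252.  212.]
0.9 [27.6, -97.5, 19.0] [ 539. -237.  212.]
1.05 [38.6, -109.1, 26.7] [ 551. -224.  212.]
1.2 [50.8, -118.6, 35.2] [ 565. -213.  212.]
1.35 [64.2, -125.8, 44.5] [ 580. -204.  212.]
```

```bash
python3 jog.py '[[-0.5,-9,-0.4,0,0,0],[-0.6,-17.7,-0.5,0,0,0],[0,-26.5,0,0,0,0],[0.9,-35.4,0.6,0,0,0],[2.5,-44,1.7,0,0,0],[4.6,-52.6,3.1,0,0,0],[7.2,-61,5,0,0,0],[10.4,-68.9,7.1,0,0,0],[14,-76.5,9.6,0,0,0],[18.1,-84,12.4,0,0,0],[22.6,-91,15.5,0,0,0],[27.6,-97.5,19,0,0,0],[33,-103.5,22.7,0,0,0],[38.6,-109.1,26.7,0,0,0],[44.5,-114,30.8,0,0,0],[50.8,-118.6,35.2,0,0,0],[57.4,-122.4,39.7,0,0,0],[64.2,-125.8,44.5,0,0,0],[64.2,-125.8,44.5,0,0,0],[64.2,-125.8,44.5,0,0,0]]'
```

```text
time_s: 4.15
tcp_pos: [584.0, -203.2, 207.1]
eef_rot: [-2.965, -0.152, -0.936]
contact_force: [2.3, -3.2, 3.6]
grip_width: 15.0
finger_force: 29.7
```

```bash
python3 jog.py '[[0,0,0,0,0,0],[0,0,0,0,0,0],[0,0,0,0,0,0],[0,0,0,0,0,0],[0,0,-25,0,0,0],[0,0,-60,0,0,0],[0,0,-100,0,0,0],[-40,40,-110,0,0,0],[-54,80,-140,0,0,0],[-54,113,-140,0,0,0],[-54,113,-140,0,0,0],[-54,113,-140,0,0,0]]' 85; python3 - <<'E'
from h import *
snap("w2")
w=load("w2");im=np.load("pics/w2.npz")["im"]
c=proj(w,[512,-333,70]);print(c);u,v=int(c[0])-66,int(c[1])-60;print(u,v)
cv2.imwrite("pics/w2c.png",np.hstack([cv2.resize(im[v:v+120,u:u+132,::-1],None,fx=5,fy=5,interpolation=3)]))
a=cams.camera("top");cv2.imwrite("pics/t2c.png",cv2.resize(a[175:230,285:350,::-1],None,fx=10,fy=10,interpolation=3))
E
```

```text
time_s: 5.15
tcp_pos: [469.8, -332.1, 291.3]
eef_rot: [-2.968, -0.143, -0.936]
contact_force: [-0.6, 0.4, -0.4]
grip_width: 85.4
finger_force: 0.0
[258.86436066 242.49091544]
192 182
```

View pics/w2c.png

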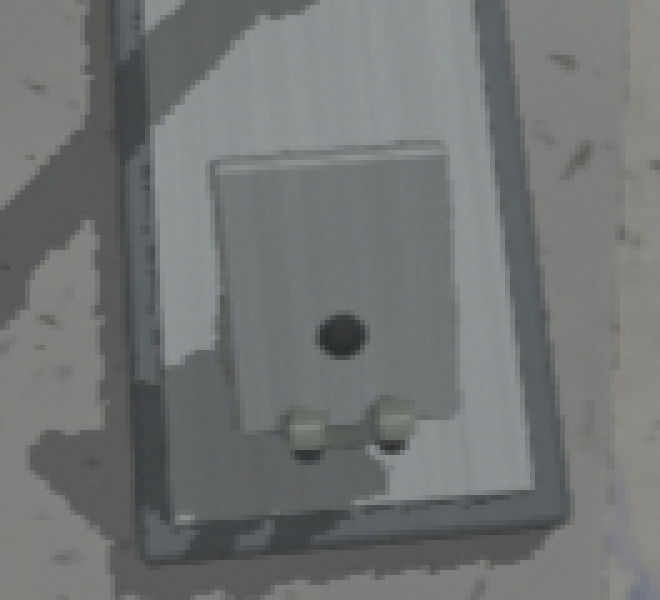

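The enlarged crop shows the table corners at TL (213,160), TR (445,144), BR (457,414) and BL (243,432). The stop tops are near (306,415) and (392,405).

```bash
cat > fit.py <<'E'
from h import *
from scipy.optimize import least_squares
C=np.array([[38,29,0],[38,-29,0],[-38,-29,0],[-38,29,0.]])
def TT(p): # x,y,z,yaw,tilt : low edge (-x) down
    return R.from_euler('z',p[3])*R.from_euler('y',-p[4]),p[:3]
def fit(obs,freez=None):
    def res(p):
        p=p.copy()
        if freez is not None:p[2]=freez
        q,t=TT(p);e=[]
        for k,uv in obs:
            for c,u in zip(C,uv):e.append(proj(k,q.apply(c)+t)-u)
        return np.ravel(e)
    s=least_squares(res,[512,-333,70,.18,.3]);print("x y z yaw tilt",s.x.round(3),"rms px",np.sqrt(np.mean(s.fun**2)).round(2));return s.x
E
python3 - <<'E'
from fit import *
w=load("w2");uv=np.array([(213,160),(445,144),(457,414),(243,432)])/5+[192,182]
fit([(w,uv)]);fit([(w,uv)],70)
delta([470,-333,330],tool(.18,0.1))
E
```

```text
x y z yaw tilt [ 5.16934e+02 -3.34184e+02  5.63450e+01  1.80000e-01  5.64000e-01] rms px 0.29
x y z yaw tilt [ 5.147320e+02 -3.341850e+02 -4.079641e+03  1.810000e-01  6.340000e-01] rms px 0.68
delta [22.5, 4.8, -33.0] [0.028, -0.509, -0.077] dist 40.0 rows>= 5
```

```bash
python3 jog.py '[[22,5,-33,0.028,-0.509,-0.077],[22,5,-33,0.028,-0.509,-0.077],[22,5,-33,0.028,-0.509,-0.077],[22,5,-33,0.028,-0.509,-0.077],[22,5,-33,0.028,-0.509,-0.077],[22,5,-33,0.028,-0.509,-0.077],[22,5,-33,0.028,-0.509,-0.077]]'; python3 - <<'E'
from h import *
snap("w3")
w=load("w3");im=np.load("pics/w3.npz")["im"]
c=proj(w,[512,-333,70]);u,v=int(c[0])-66,int(c[1])-60;print(u,v)
cv2.imwrite("pics/w3c.png",cv2.resize(im[v:v+120,u:u+132,::-1],None,fx=5,fy=5,interpolation=3))
E
```

```text
time_s: 5.83
tcp_pos: [470.1, -331.9, 329.6]
eef_rot: [-3.116, -0.285, -0.158]
contact_force: [-0.2, 0.6, -0.2]
grip_width: 85.2
finger_force: 0.0
195 88
```

View pics/w3c.png

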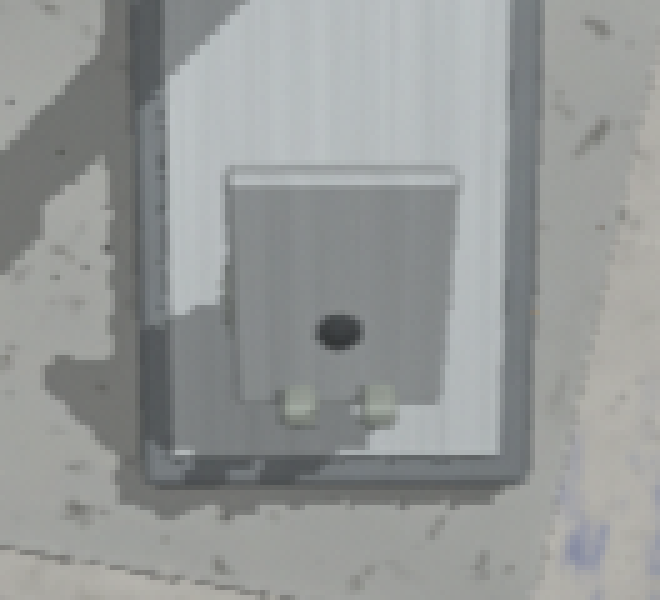

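The bright strip at the top is the table's rear wall, so the inner line is the face edge. In w3 the corners are (233,186), (456,186), (441,404) and (242,402). In w2 they become (218,171) and (446,153), with the low ones unchanged.

```bash
python3 - <<'E'
from fit import *
w=load("w2");uv=np.array([(218,171),(446,153),(457,414),(243,432)])/5+[192,182]
w3=load("w3");uv3=np.array([(233,186),(456,186),(441,404),(242,402)])/5+[195,88]
fit([(w,uv)]);fit([(w3,uv3)]);p=fit([(w,uv),(w3,uv3)]);fit([(w,uv),(w3,uv3)],70)
for a,b in zip(uv,uv3):x,e=tri((w,a),(w3,b));print(x.round(1),np.round(e,1))
# stops' midpoint check
s,e=tri((w,np.array([305,412])/5+[192,182]),(w3,np.array([299,393])/5+[195,88]));q,t=TT(p);print("L stop top in table",q.inv().apply(s-t))
s,e=tri((w,np.array([392,404])/5+[192,182]),(w3,np.array([377,393])/5+[195,88]));q,t=TT(p);print("R stop top in table",q.inv().apply(s-t))
# go look at models
delta([500,380,330],tool(0,0.1))
E
```

```text
x y z yaw tilt [ 5.16261e+02 -3.34727e+02  5.14330e+01  1.78000e-01  6.14000e-01] rms px 0.03
x y z yaw tilt [ 5.11975e+02 -3.35794e+02  4.97340e+01  1.86000e-01  6.16000e-01] rms px 0.25
x y z yaw tilt [ 5.13477e+02 -3.34966e+02  6.44710e+01  1.83000e-01  6.68000e-01] rms px 0.77
x y z yaw tilt [ 5.131630e+02 -3.348670e+02  2.529046e+03  1.830000e-01  6.840000e-01] rms px 0.86
[ 537.  -302.6   94.9] [0.1 0.1]
[ 546.9 -356.3   93.6] [0.2 0.2]
[ 489.3 -367.4   52.3] [0.6 0.6]
[ 479.6 -313.    51. ] [0.2 0.2]
L stop top in table [-25.31972236  11.6612018   10.030489  ]
R stop top in table [-25.03789244 -10.11329942  10.34005331]
delta [157.7, -695.1, 15.2] [-0.017, -0.001, 0.18] dist 713.0 rows>= 18
```

```bash
python3 - <<'E'
from h import *
for P in([430,-150,420],[430,150,420],[480,380,350]):delta(P,tool(0,0.1))
E
```

```text
delta [3.2, -186.3, -90.5] [-0.017, -0.001, 0.18] dist 207.0 rows>= 5
delta [57.0, -481.4, -85.3] [-0.017, -0.001, 0.18] dist 492.0 rows>= 12
delta [140.2, -698.7, -6.7] [-0.017, -0.001, 0.18] dist 713.0 rows>= 18
```

```bash
python3 jog.py '[[0,-40,-20,0,0,0],[1,-80,-40,0,0,0],[2,-115,-60,0,0,0],[2,-150,-75,0,0,0],[3,-186,-90,0,0,0.09],[10,-224,-90,0,0,0.18],[18,-262,-90,-0.017,0,0.18],[25,-300,-88,-0.017,0,0.18],[33,-340,-87,-0.017,0,0.18],[40,-380,-86,-0.017,0,0.18],[47,-418,-86,-0.017,0,0.18],[53,-455,-85,-0.017,0,0.18],[57,-481,-85,-0.017,0,0.18],[70,-515,-73,-0.017,0,0.18],[83,-548,-60,-0.017,0,0.18],[96,-582,-48,-0.017,0,0.18],[108,-615,-36,-0.017,0,0.18],[120,-650,-25,-0.017,0,0.18],[131,-680,-14,-0.017,0,0.18],[140,-699,-7,-0.017,0,0.18]]'; python3 jog.py '[[0,0,0,0,0,0],[0,0,0,0,0,0],[0,0,0,0,0,0],[0,0,0,0,0,0]]'; python3 - <<'E'
from h import *
snap("w4")
E
```

```text
time_s: 7.55
tcp_pos: [467.0, 94.4, 380.3]
eef_rot: [-3.11, -0.08, -0.154]
contact_force: [-0.4, 0.5, -0.4]
grip_width: 84.8
finger_force: 0.0
time_s: 7.88
tcp_pos: [466.5, 94.8, 381.8]
eef_rot: [-3.109, -0.081, -0.156]
contact_force: [0.0, -0.1, 0.8]
grip_width: 85.0
finger_force: 0.0
```

View pics/w4.png

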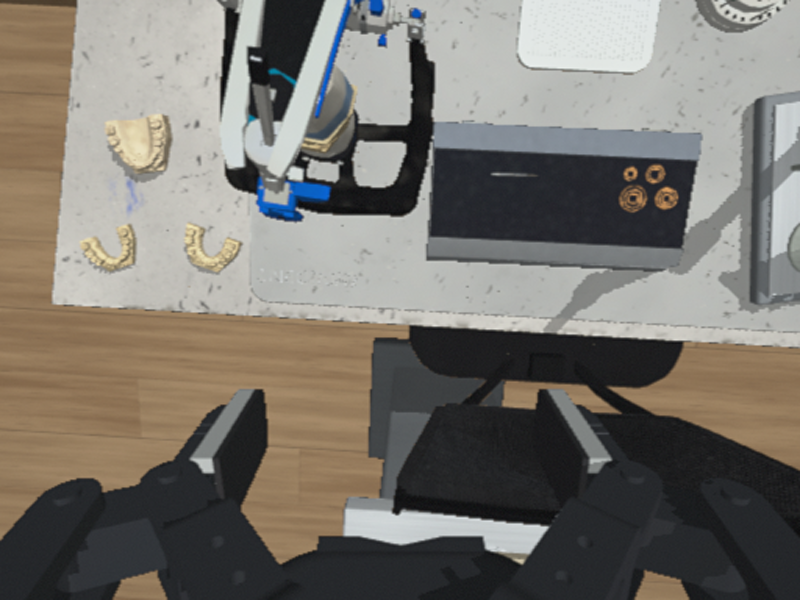

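The wrist view shows the upper model at (138,143) with its front toward the robot, and the lower jaws at (108,250) and (212,250). The move stopped short because of the joint speed limit, so I'll continue to above the model.

```bash
python3 - <<'E'
from h import *
for P in([470,330,382],[490,385,310]):delta(P,tool(0,0.1))
E
```

```text
delta [15.4, -234.6, 7.2] [-0.03, -0.001, 0.051] dist 235.0 rows>= 6
delta [30.8, -286.6, 82.5] [-0.03, -0.001, 0.051] dist 300.0 rows>= 8
```

```bash
python3 jog.py '[[3,-40,1,0,0,0.051],[6,-80,2,-0.03,0,0.051],[9,-120,4,-0.03,0,0.051],[12,-160,5,-0.03,0,0.051],[15,-200,6,-0.03,0,0.051],[15,-235,7,-0.03,0,0.051],[20,-252,32,-0.03,0,0.051],[26,-270,58,-0.03,0,0.051],[31,-287,82,-0.03,0,0.051],[31,-287,82,-0.03,0,0.051],[31,-287,82,-0.03,0,0.051],[31,-287,82,-0.03,0,0.051],[31,-287,82,-0.03,0,0.051],[31,-287,82,-0.03,0,0.051],[31,-287,82,-0.03,0,0.051],[31,-287,82,-0.03,0,0.051]]'; python3 - <<'E'
from h import *
snap("w5")
w=load("w5");im=np.load("pics/w5.npz")["im"]
c=proj(w,[578,385,10]);u,v=max(0,int(c[0])-80),max(0,int(c[1])-60);print(u,v)
cv2.imwrite("pics/w5c.png",cv2.resize(im[v:v+120,u:u+160,::-1],None,fx=5,fy=5,interpolation=3))
E
```

```text
time_s: 9.27
tcp_pos: [498.6, 98.8, 327.3]
eef_rot: [-3.108, -0.088, -0.153]
contact_force: [0.3, -0.1, -0.3]
grip_width: 85.0
finger_force: 0.0
0 48
```

View pics/w5c.png

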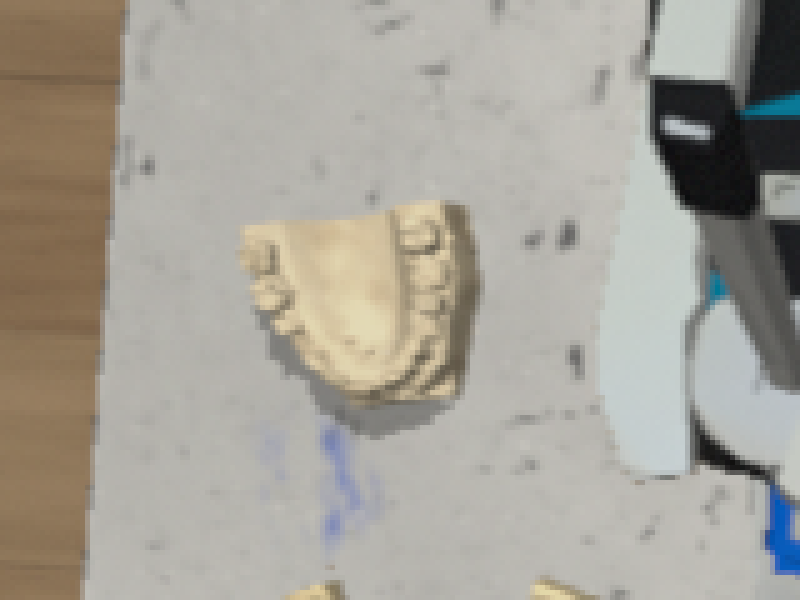

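```bash
python3 - <<'E'
from h import *
s=r.read_state();print(np.round(s["joints"],3),np.round(s["contact_force"],1))
E
```

```text
[ 0.054 -0.034 -0.214  1.293  0.026  3.141] [-0.9 -0.6 -0.3]
```

The upper model crop shows its rear edge from (243,228) to (465,205) and its front edge near (375–455,400). Joint 6 is at its limit, so I'll half-turn the tool.

```bash
python3 - <<'E'
from h import *
delta([430,140,400],tool(1.5,0.0))
E
```

```text
delta [-58.6, -46.9, -78.2] [0.05, -0.099, -1.442] dist 108.0 rows>= 12
```

```bash
python3 jog.py '[[-29,-23,-39,0,-0.03,-0.12],[-58,-47,-78,0.01,-0.05,-0.24],[-58,-47,-78,0.02,-0.07,-0.36],[-58,-47,-78,0.03,-0.1,-0.48],[-58,-47,-78,0.03,-0.1,-0.6],[-58,-47,-78,0.05,-0.1,-0.72],[-58,-47,-78,0.05,-0.1,-0.84],[-58,-47,-78,0.05,-0.1,-0.96],[-58,-47,-78,0.05,-0.1,-1.08],[-58,-47,-78,0.05,-0.1,-1.2],[-58,-47,-78,0.05,-0.1,-1.32],[-58,-47,-78,0.05,-0.1,-1.44],[-58,-47,-78,0.05,-0.1,-1.44],[-58,-47,-78,0.05,-0.1,-1.44]]'; python3 - <<'E'
from h import *
print(np.round(r.read_state()["joints"],2))
delta([500,385,330],tool(3.2,0.0))
delta([470,330,390],tool(3.2,0.0))
E
```

```text
time_s: 10.48
tcp_pos: [430.6, 140.2, 400.9]
eef_rot: [2.304, 2.135, 0.001]
contact_force: [0.2, 0.9, -0.5]
grip_width: 85.2
finger_force: 0.0
[ 0.17 -0.08 -0.1   1.55 -0.    1.82]
delta [249.4, 50.6, 71.0] [0.001, 0.001, -1.705] dist 264.0 rows>= 14
delta [192.3, 24.9, 10.9] [0.001, 0.001, -1.705] dist 194.0 rows>= 14
```

```bash
python3 jog.py '[[20,3,1,0,0,-0.12],[50,6,3,0,0,-0.24],[80,10,4,0,0,-0.36],[110,14,6,0,0,-0.48],[140,18,8,0,0,-0.6],[165,22,10,0,0,-0.72],[192,25,11,0,0,-0.84],[215,40,40,0,0,-0.96],[248,80,80,0,0,-1.08],[248,80,100,0,0,-1.2],[248,80,100,0,0,-1.32],[248,80,100,0,0,-1.44],[248,80,100,0,0,-1.56],[248,80,100,0,0,-1.7],[248,80,100,0,0,-1.7],[248,80,100,0,0,-1.7],[248,80,100,0,0,-1.7]]'; python3 - <<'E'
from h import *
print(np.round(r.read_state()["joints"],2))
snap("w6")
w=load("w6");im=np.load("pics/w6.npz")["im"]
c=proj(w,[578,385,10]);u,v=max(0,int(c[0])-80),max(0,int(c[1])-60);print(c,u,v)
cv2.imwrite("pics/w6c.png",cv2.resize(im[v:v+120,u:u+160,::-1],None,fx=5,fy=5,interpolation=3))
E
```

```text
time_s: 11.9
tcp_pos: [528.5, 381.5, 300.7]
eef_rot: [-0.082, 3.14, -0.0]
contact_force: [0.1, 0.2, -0.8]
grip_width: 85.1
finger_force: 0.0
[ 0.53  0.3   0.12  1.39 -0.    0.47]
[257.4080019  188.23747824] 177 128
```

View pics/w6c.png

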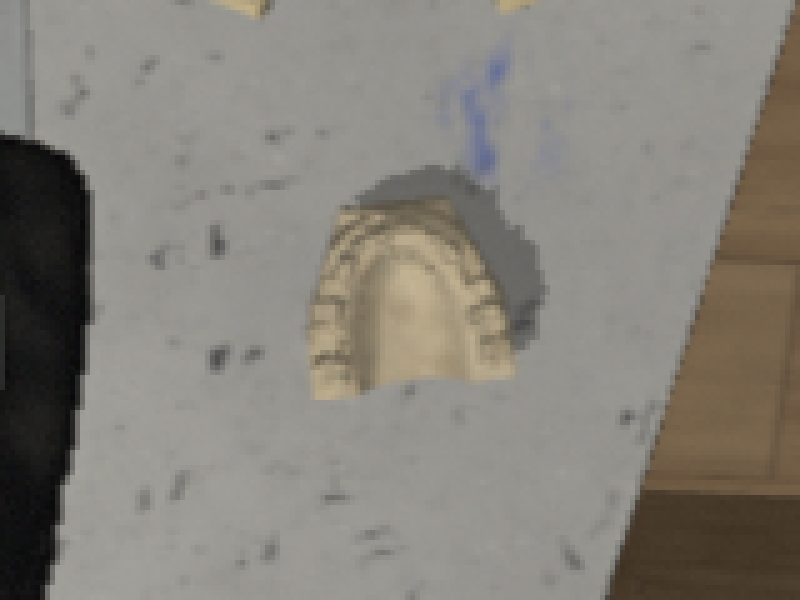

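The w6 crop shows the model's rear corners at (313,399) and (515,378) and its front edge from (340,210) to (447,200).

```bash
python3 - <<'E'
from h import *
a=load("w5");b=load("w6");o=np.array([0,48]);p=np.array([177,128])
P={"rear+":((243,228),(515,378)),"rear-":((465,205),(313,399)),"front-":((455,398),(340,210)),"front+":((365,403),(447,200))}
X={}
for k,(u,v) in P.items():
    x,e=tri((a,np.array(u)/5+o),(b,np.array(v)/5+p));X[k]=plane(b,np.array(v)/5+p,14 if k[0]=="r" else 10)
    print(k,x.round(1),np.round(e[0],1),X[k].round(1))
d=X["rear+"]-X["rear-"];print("w",np.linalg.norm(d),"yaw",np.arctan2(-d[0],d[1]))
rm=(X["rear+"]+X["rear-"])/2;fm=(X["front+"]+X["front-"])/2;m=rm-fm
print(rm,fm,np.linalg.norm(m),"yaw",np.arctan2(m[1],m[0]))
d=X["front+"]-X["front-"];print("fw",np.linalg.norm(d),np.arctan2(-d[0],d[1]))
E
```

```text
rear+ [598.8 419.4  10.4] 1.4 [598.8 419.7  14. ]
rear- [610.9 358.5   1.3] 2.6 [608.6 360.1  14. ]
front- [ 5.527e+02  3.649e+02 -1.000e-01] 1.2 [551.4 365.6  10. ]
front+ [549.4 396.5  -5.6] 1.2 [546.9 396.3  10. ]
w 60.40950744830496 yaw 0.16303560465256675
[603.70639439 389.85473249  14.        ] [549.16328999 380.9705199   10.        ] 55.406493041307606 yaw 0.16146624495795692
fw 31.018113886806674 0.14790033372373712
```

```bash
python3 - <<'E'
from h import *
delta([591.1,387.8,60],tool(np.pi+.16,0));delta([591.1,387.8,16],tool(np.pi+.16,0))
E
```

```text
delta [-62.8, 3.0, 240.7] [-0.0, 0.0, -0.107] dist 249.0 rows>= 6
delta [-62.8, 3.0, 284.7] [-0.0, 0.0, -0.107] dist 292.0 rows>= 7
```

```bash
python3 jog.py '[[-15,1,36,0,0,-0.05],[-30,2,72,0,0,-0.107],[-45,3,108,0,0,-0.107],[-62.8,3,144,0,0,-0.107],[-62.8,3,180,0,0,-0.107],[-62.8,3,215,0,0,-0.107],[-62.8,3,240,0,0,-0.107],[-62.8,3,255,0,0,-0.107],[-62.8,3,270,0,0,-0.107],[-62.8,3,280,0,0,-0.107],[-62.8,3,284.7,0,0,-0.107],[-62.8,3,284.7,0,0,-0.107],[-62.8,3,284.7,0,0,-0.107]]'
```

```text
time_s: 13.03
tcp_pos: [591.5, 388.2, 16.6]
eef_rot: [-0.255, 3.13, 0.0]
contact_force: [0.0, 0.2, -0.1]
grip_width: 85.1
finger_force: 0.0
```

```bash
python3 jog.py '[[0,0,3,0,0,0],[0,0,5,0,0,0],[0,0,5,0,0,0]]'; python3 jog.py '[[0,0,0,0,0,0],[0,0,0,0,0,0],[0,0,0,0,0,0],[0,0,0,0,0,0],[0,0,0,0,0,0],[0,0,0,0,0,0],[0,0,0,0,0,0]]' 0 40
```

```text
time_s: 13.28
tcp_pos: [591.3, 388.1, 11.4]
eef_rot: [-0.256, 3.13, 0.0]
contact_force: [-0.7, 0.3, -0.5]
grip_width: 84.8
finger_force: 0.0
time_s: 13.87
tcp_pos: [591.6, 388.3, 11.8]
eef_rot: [-0.256, 3.13, 0.0]
contact_force: [-1.0, -1.2, 5.1]
grip_width: 59.3
finger_force: 43.6
```

```bash
cat >> fit.py <<'E'
TC=np.array([512.5,-334,70.])
def place(x,y,z,yaw=.182,tilt=.62,tc=TC): # TCP in table frame
    q,t=TT([*tc,yaw,tilt]);return q.apply([x,y,z])+t,tool(yaw,tilt)*R.from_euler('z',np.pi)
E
python3 - <<'E'
from fit import *
D=tool(np.pi+.17,0)
for P in([591,388,160],[420,388,190],[400,150,200],[400,-150,200]):delta(P,D)
E
```

```text
delta [0.4, -0.2, -148.2] [0.0, 0.001, -0.007] dist 148.0 rows>= 4
delta [169.1, 27.6, -178.4] [0.0, 0.001, -0.007] dist 247.0 rows>= 6
delta [227.5, -204.0, -188.6] [0.0, 0.001, -0.007] dist 359.0 rows>= 9
delta [276.2, -500.0, -188.7] [0.0, 0.001, -0.007] dist 602.0 rows>= 15
```

```bash
python3 jog.py '[[0,0,-10,0,0,0],[0,0,-35,0,0,0],[0,0,-70,0,0,0],[0,0,-108,0,0,0],[0,0,-148,0,0,0],[36,5,-158,0,0,0],[75,12,-165,0,0,0],[112,18,-172,0,0,0],[145,24,-176,0,0,0],[169,27,-178,0,0,0],[179,-10,-180,0,0,0],[188,-48,-182,0,0,0],[198,-86,-184,0,0,0],[207,-124,-186,0,0,0],[217,-162,-188,0,0,0],[227,-200,-188,0,0,0]]'; python3 - <<'E'
from fit import *
D=tool(np.pi+.17,0)
for P in([400,100,200],[410,-150,200],[430,-250,200]):delta(P,D)
P,Q=place(15.5,0,75);print(P);delta(P,Q)
print(np.round(r.read_state()["joints"],2))
E
```

```text
time_s: 15.2
tcp_pos: [398.5, 152.2, 199.1]
eef_rot: [-0.258, 3.131, -0.001]
contact_force: [1.1, -0.7, -0.3]
grip_width: 59.7
finger_force: 43.5
delta [7.1, -51.8, -0.8] [-0.001, 0.0, -0.006] dist 52.0 rows>= 2
delta [38.0, -300.1, -0.7] [-0.001, 0.0, -0.006] dist 302.0 rows>= 8
delta [34.7, -402.0, -0.6] [-0.001, 0.0, -0.006] dist 403.0 rows>= 10
[ 482.04886637 -339.60412035  140.04692924]
delta [-2.0, -498.9, 59.4] [-0.006, -0.62, -0.017] dist 502.0 rows>= 13
[ 0.21 -0.05 -0.5   1.12 -0.    0.05]
```

```bash
python3 jog.py '[[5,-36,0,0,0,0],[10,-75,0,0,0,0],[15,-112,0,0,0,0],[20,-150,0,0,0,0],[25,-188,0,0,0,0],[30,-226,0,0,0,0],[34,-264,0,0,0,0],[38,-300,0,0,0,0],[36,-338,0,0,-0.1,0],[35,-370,0,0,-0.2,0],[35,-402,0,0,-0.31,-0.01],[24,-435,10,-0.006,-0.43,-0.017],[10,-465,25,-0.006,-0.55,-0.017],[-2,-499,45,-0.006,-0.62,-0.017],[-2,-499,59,-0.006,-0.62,-0.017],[-2,-499,59,-0.006,-0.62,-0.017],[-2,-499,59,-0.006,-0.62,-0.017],[-2,-499,59,-0.006,-0.62,-0.017]]'; python3 - <<'E'
from fit import *
P,Q=place(15.5,0,75);delta(P,Q)
P,Q=place(15.5,0,20);delta(P,Q)
print(np.round(r.read_state()["joints"],2));snap("w7")
E
```

```text
time_s: 16.7
tcp_pos: [482.5, -337.5, 140.7]
eef_rot: [-0.229, 2.513, 0.074]
contact_force: [0.8, 0.5, 0.4]
grip_width: 59.3
finger_force: 43.6
delta [1.1, -2.0, 0.0] [0.0, -0.0, -0.001] dist 2.0 rows>= 1
delta [1.1, -2.0, 55.0] [0.0, -0.0, -0.001] dist 55.0 rows>= 2
[-0.98  0.14 -0.57  0.59  0.56 -1.08]
```

```bash
python3 jog.py '[[1,-2,10,0,0,0],[1,-2,25,0,0,0],[1,-2,40,0,0,0],[1,-2,50,0,0,0],[1,-2,55,0,0,0],[1,-2,55,0,0,0],[1,-2,55,0,0,0]]';python3 jog.py '[[0,0,1,0,0,0],[0,0,2,0,0,0],[0,0,3,0,0,0],[0,0,4,0,0,0],[0,0,4,0,0,0],[0,0,4,0,0,0]]'
```

```text
time_s: 17.33
tcp_pos: [513.7, -334.2, 94.9]
eef_rot: [-0.229, 2.513, 0.074]
contact_force: [0.8, -0.6, -1.3]
grip_width: 59.5
finger_force: 43.6
time_s: 17.83
tcp_pos: [515.8, -334.5, 91.7]
eef_rot: [-0.228, 2.513, 0.073]
contact_force: [-0.4, -0.4, -1.2]
grip_width: 59.5
finger_force: 43.7
```

```bash
python3 jog.py '[[0,0,0.7,0,0,0],[0,0,1.4,0,0,0],[0,0,2,0,0,0],[0,0,2,0,0,0]]'; python3 - <<'E'
from fit import *
q,t=TT([*TC,.182,.62]);p,_=pose();s=r.read_state();print("tcp in table",q.inv().apply(p-t).round(1),"F table",q.inv().apply(s["contact_force"]).round(1))
E
```

```text
time_s: 18.17
tcp_pos: [516.6, -334.4, 91.0]
eef_rot: [-0.227, 2.512, 0.073]
contact_force: [-9.7, 0.0, 10.8]
grip_width: 59.8
finger_force: 45.1
tcp in table [15.4 -1.1 14.8] F table [-1.5  1.8 14.4]
```

```bash
python3 - <<'E'
from fit import *
s=r.read_state();_,q=pose()
for i in range(1):
    f=q.inv().apply(s["contact_force"]);m=q.inv().apply(s["wrist_torque"])*1000
    print("F tool",f.round(1),"M Nmm",m.round(0))
    print("lever x",-m[1]/f[2],"y",m[0]/f[2])
E
```

```text
F tool [  1.5   1.8 -14.4] M Nmm [-675.  898.  -42.]
lever x 62.372462652151015 y 46.87445418446631
```

```bash
cat > chk.py <<'E'
from fit import *
s=r.read_state();p,q=pose();qt,t=TT([*TC,.182,.62])
f=q.inv().apply(s["contact_force"]);m=q.inv().apply(s["wrist_torque"])*1000
print("tcp in table",qt.inv().apply(p-t).round(1),"Ftool",f.round(1),"M",m.round(),"leverx",((-m[1]+200*f[0])/f[2]).round(),"grip",s["grip_width"])
E
python3 jog.py '[[0,0,0,0,0,0],[0,0,0.5,0,0,0],[0,0,1,0,0,0],[0,0,1,0,0,0],[0,0,1,0,0,0]]' - 25; python3 chk.py; python3 jog.py '[[0,0,0.5,0,0,0],[0,0,1,0,0,0],[0,0,1,0,0,0],[0,0,1,0,0,0]]'; python3 chk.py
```

```text
time_s: 18.58
tcp_pos: [516.7, -334.4, 90.9]
eef_rot: [-0.226, 2.512, 0.073]
contact_force: [-16.4, 0.6, 17.3]
grip_width: 59.7
finger_force: 46.3
tcp in table [15.5 -1.1 14.7] Ftool [  3.    3.6 -23.4] M [-1113.  1169.    -7.] leverx 24.0 grip 59.695167614591156
time_s: 18.92
tcp_pos: [516.8, -334.4, 90.8]
eef_rot: [-0.225, 2.512, 0.073]
contact_force: [-23.8, 1.6, 24.3]
grip_width: 59.5
finger_force: 47.6
tcp in table [15.5 -1.2 14.5] Ftool [  4.7   5.8 -33.3] M [-1610.  1410.   -98.] leverx 14.0 grip 59.504388527998756
```

```bash
python3 jog.py '[[0,0,-1,0,0,0],[0,0,-2,0,0,0],[0,0,-2.2,0,0,0]]'; python3 chk.py; python3 jog.py '[[0.7,0,0,0,0,0],[1.5,0,0,0,0,0],[2,0,0,0,0,0],[2,0,0,0,0,0],[2,0,0,0,0,0]]'; python3 chk.py
python3 - <<'E'
from h import *
snap("w8");w=load("w8");im=np.load("pics/w8.npz")["im"]
print(proj(w,[490,-338,60]),proj(w,[512,-334,75]))
cv2.imwrite("pics/w8c.png",cv2.resize(im[90:330,96:416,::-1],None,fx=2.5,fy=2.5,interpolation=3))
E
```

```text
time_s: 19.17
tcp_pos: [516.6, -334.4, 91.0]
eef_rot: [-0.227, 2.512, 0.072]
contact_force: [-8.5, -0.1, 7.8]
grip_width: 59.6
finger_force: 44.9
tcp in table [15.4 -1.2 14.8] Ftool [  2.3   1.4 -11.2] M [-487.  817.   20.] leverx 32.0 grip 59.61322717591824
time_s: 19.58
tcp_pos: [516.5, -334.5, 90.9]
eef_rot: [-0.229, 2.508, 0.073]
contact_force: [-5.0, 2.5, 10.0]
grip_width: 59.5
finger_force: 44.8
tcp in table [15.3 -1.2 14.8] Ftool [ -2.3   3.3 -10.7] M [-709.   82.   78.] leverx 50.0 grip 59.50866031321479
[260.20039653 181.10750395] [259.83163556 231.37552419]
```

View pics/w8c.png

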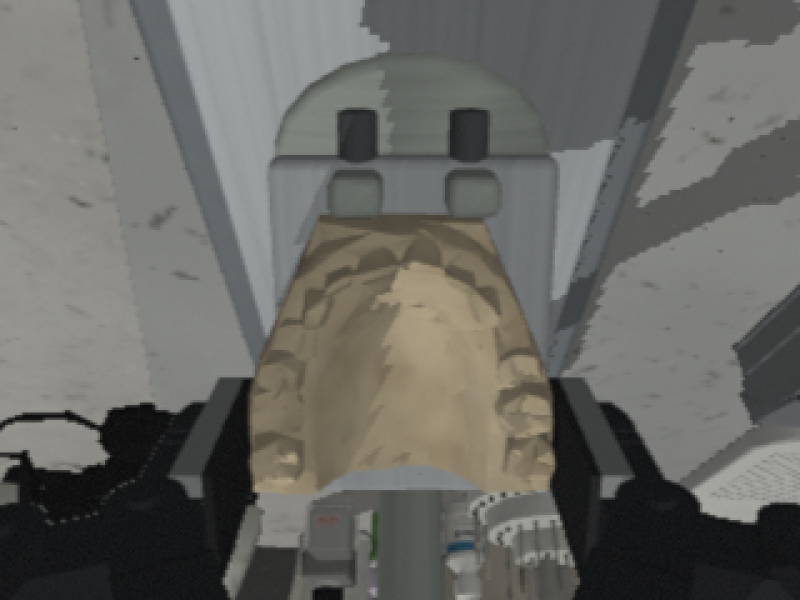

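The picture shows the model's front edge against both stops, at (355,215) and (473,215). It sits about 2 mm off the table's middle to the left of the picture, lying down with teeth up. I'll release it and retreat.

```bash
python3 jog.py '[[-1,0,-0.5,0,0,0],[-1,0,-0.5,0,0,0],[-1,0,-0.5,0,0,0],[-1,0,-0.5,0,0,0],[-1,0,-0.5,0,0,0],[-1,0,-0.5,0,0,0],[-1,0,-8,0,0,0],[-1,0,-25,0,0,0],[-1,0,-55,0,0,0],[-1,0,-90,0,0,0],[-1,0,-130,0,0,0],[-1,0,-150,0,0,0],[-1,0,-150,0,0,0],[-1,0,-150,0,0,0]]' 85; python3 - <<'E'
from fit import *
s=r.read_state();print(np.round(s["joints"],2))
snap("w9");np.savez("pics/t9",im=cams.camera("top"))
w=load("w9");im=np.load("pics/w9.npz")["im"].astype(int)
m=((im[...,0]-im[...,2])>25).astype(np.uint8)
n,l,st,c=cv2.connectedComponentsWithStats(m)
for i in range(1,n):
    if st[i,4]>300:print(st[i],c[i].round())
q,t=TT([513,-335,72.5,.182,.62])
for X in([-28.5,0,5],[-27,16,8],[-27,-16,8],[26,-30,10],[26,30,10],[-38,29,0],[-38,-29,0]):print(X,proj(w,q.apply(X)+t).round(1))
# next: handle, half-turned tool at grip
H=np.array([630.6,-311.7])
g=np.array([580,-204,211.]);Q=tool(.1,.61)*R.from_euler('z',np.pi);z=Q.as_matrix()[:,2];T=g+5*z
delta(T-110*z,Q);delta(T,Q)
E
```

```text
time_s: 20.8
tcp_pos: [430.1, -351.1, 213.2]
eef_rot: [-0.227, 2.512, 0.068]
contact_force: [0.1, 1.2, 0.5]
grip_width: 85.1
finger_force: 0.0
[-1.09  0.02 -0.52  0.82  0.59 -1.2 ]
[  16   81   58   46 1851] [ 45. 104.]
[ 227  138   61   56 2653] [257. 169.]
[  69  178   64   42 1810] [102. 198.]
[491 285  21  44 450] [504. 301.]
[-28.5, 0, 5] [258.5 137.2]
[-27, 16, 8] [275.4 139.3]
[-27, -16, 8] [241.6 139.2]
[26, -30, 10] [228.3 193.1]
[26, 30, 10] [288.6 193.2]
[-38, 29, 0] [288.7 126.6]
[-38, -29, 0] [228.4 126.6]
delta [-142.7, 120.8, -4.3] [0.048, 0.009, 0.065] dist 187.0 rows>= 5
delta [-141.5, 115.5, 105.6] [0.048, 0.009, 0.065] dist 211.0 rows>= 6
```

```bash
python3 jog.py '[[-30,24,-1,0,0,0],[-60,48,-2,0.02,0,0.03],[-90,75,-3,0.048,0.009,0.065],[-118,100,-4,0.048,0.009,0.065],[-142.7,120.8,-4.3,0.048,0.009,0.065],[-142.7,120.8,-4.3,0.048,0.009,0.065],[-142.7,120.8,-4.3,0.048,0.009,0.065],[-142.5,120,15,0.048,0.009,0.065],[-142.2,118.5,45,0.048,0.009,0.065],[-142,117,75,0.048,0.009,0.065],[-141.5,115.5,95,0.048,0.009,0.065],[-141.5,115.5,105.6,0.048,0.009,0.065],[-141.5,115.5,105.6,0.048,0.009,0.065],[-141.5,115.5,105.6,0.048,0.009,0.065]]'; python3 jog.py '[[0,0,0,0,0,0],[0,0,0,0,0,0],[0,0,0,0,0,0],[0,0,0,0,0,0],[0,0,0,0,0,0],[0,0,0,0,0,0],[0,0,0,0,0,0],[0,0,0,0,0,0],[0,0,0,0,0,0]]' 0 30
python3 - <<'E'
from h import *
H=np.array([630.6,-311.7]);p,q=pose();z=q.as_matrix()[:,2];g=p-5*z;c=g[:2]-H;print(g.round(1),np.linalg.norm(c),np.pi+.182-np.arctan2(c[1],c[0]))
tot=np.pi+.182-np.arctan2(c[1],c[0])
for a in np.linspace(0,tot,10)[1:]:
    w=np.r_[R.from_euler('z',a).as_matrix()[:2,:2]@c+H-g[:2],0];print(round(a,2),q.inv().apply(w).round(1).tolist(),(w+g).round())
E
```

```text
time_s: 22.07
tcp_pos: [582.2, -204.5, 206.0]
eef_rot: [-0.126, 2.531, 0.041]
contact_force: [0.2, 0.2, 0.8]
grip_width: 84.8
finger_force: 0.0
time_s: 22.82
tcp_pos: [583.2, -203.3, 208.6]
eef_rot: [-0.129, 2.526, 0.041]
contact_force: [-3.9, 4.7, 5.0]
grip_width: 15.1
finger_force: 29.6
[ 580.4 -203.6  212.7] 119.23323212794382 1.3179148108223848
0.15 [13.1, -6.9, -9.2] [ 565. -212.  213.]
0.29 [25.3, -16.1, -17.8] [ 551. -223.  213.]
0.44 [36.2, -27.3, -25.4] [ 539. -235.  213.]
0.59 [45.6, -40.3, -32.1] [ 529. -249.  213.]
0.73 [53.4, -54.9, -37.6] [ 521. -265.  213.]
0.88 [59.4, -70.8, -41.8] [ 515. -281.  213.]
1.03 [63.4, -87.5, -44.6] [ 512. -299.  213.]
1.17 [65.4, -104.8, -46.0] [ 511. -316.  213.]
1.32 [65.3, -122.2, -46.0] [ 513. -333.  213.]
```

```bash
python3 jog.py '[[6.6,-3.3,-4.6,0,0,0],[13.1,-6.9,-9.2,0,0,0],[19.3,-11.3,-13.6,0,0,0],[25.3,-16.1,-17.8,0,0,0],[31,-21.5,-21.7,0,0,0],[36.2,-27.3,-25.4,0,0,0],[41.1,-33.6,-28.9,0,0,0],[45.6,-40.3,-32.1,0,0,0],[49.8,-47.4,-35,0,0,0],[53.4,-54.9,-37.6,0,0,0],[56.7,-62.7,-39.9,0,0,0],[59.4,-70.8,-41.8,0,0,0],[61.7,-79,-43.4,0,0,0],[63.4,-87.5,-44.6,0,0,0],[64.7,-96,-45.5,0,0,0],[65.4,-104.8,-46,0,0,0],[65.6,-113.5,-46.1,0,0,0],[65.3,-122.5,-46,0,0,0],[65.3,-123,-46,0,0,0],[65.3,-123,-46,0,0,0]]'
python3 jog.py '[[0,0,0,0,0,0],[0,0,0,0,0,0],[0,0,0,0,0,0],[0,0,0,0,0,0],[0,0,0,0,0,0],[0,0,0,0,0,0],[0,0,-8,0,0,0],[0,0,-25,0,0,0],[0,0,-50,0,0,0],[0,0,-80,0,0,0],[0,0,-110,0,0,0],[0,0,-140,0,0,0],[0,0,-140,0,0,0],[0,0,-140,0,0,0]]' 85
```

```text
time_s: 24.48
tcp_pos: [515.2, -336.9, 207.9]
eef_rot: [-0.124, 2.53, 0.034]
contact_force: [-5.6, -2.0, 3.3]
grip_width: 15.2
finger_force: 30.1
time_s: 25.65
tcp_pos: [435.9, -344.1, 325.8]
eef_rot: [-0.127, 2.525, 0.032]
contact_force: [-0.3, 0.5, 0.3]
grip_width: 84.9
finger_force: 0.0
```

```bash
python3 - <<'E'
from fit import *
snap("w10");w=load("w10");im=np.load("pics/w10.npz")["im"].astype(int)
n,l,st,c=cv2.connectedComponentsWithStats(((im[...,0]-im[...,2])>25).astype(np.uint8))
print([st[i].tolist() for i in range(1,n) if st[i,4]>200])
q,t=TT([513,-335,72.5,.182,.62])
for X in([-27,16,8],[-27,-16,8],[26,-30,10],[26,30,10]):print(proj(w,q.apply(X)+t).round(1))
# handle: template from first top view
t0=np.load("pics/top0.npy");t1=cams.camera("top");tp=t0[184:202,319:333]
m=cv2.matchTemplate(t1[170:215,300:350],tp,cv2.TM_CCOEFF_NORMED);_,v,_,loc=cv2.minMaxLoc(m);print("handle shift px",loc[0]+300-319,loc[1]+170-184,v)
E
```

```text
[[68, 35, 42, 40, 1254], [234, 68, 51, 50, 2041], [393, 106, 20, 15, 218], [97, 132, 62, 41, 1419]]
[271.5  67.8]
[243.9  69.9]
[235.6 117.6]
[285.3 114.5]
handle shift px 0 0 0.9535984396934509
```

```bash
python3 -c "
from station import r, cams
print(r.close_job())"
```

```text
the job is handed in; nothing more can be done
None
```

The upper jaw model is on the survey table against both stops, the surveyor's arm is back over it and released, and I handed the job in at about 26 s; the hand-in returned no verdict.

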